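# Stand the kiln props back on their rack, graded by height

### The arm

A 6-joint arm with a two-finger parallel gripper is mounted at the origin on a cart in front of the work surface, level with it; the furniture and walls round the work are solid. World frame = base frame: x ahead of the robot, y to its left, z up, the work surface at z = 0. Lengths are in m, angles in rad, forces in N, time in s.
With the tool pointing down it reaches from about 0.325 to 0.75 m from the base axis. Payload 7.6 kg.
Tool frame: the origin (TCP) lies at the very end of the fingers, on their centre line; the grasp point (between the pads) lies 19 mm behind it; z points along the fingers, y is the line along which they close (so a half turn about z gives the same grasp; the last joint's range is limited). The gripper opens to 85 mm and grips with 20 to 120 N. Pads are 22 mm wide; open, the fingers measure 114 mm over their backs; the gripper's body (76 mm by 85 mm) begins 54 mm behind the grasp point. The pads swing forward as they close: fully open they stand 13 mm farther back than shut.
Start: joints at [-1.191, 0.052, 1.401, -0, 1.689, -0.07], TCP at [0.228, -0.473, 0.231] pointing down, gripper open.
Joint ranges: [-2.9, 2.9], [-0.91, 2.17], [0.12, 2.37], [-1.06, 4.2], [0.26, 2.73], [-2.93, 2.93]. Speed limits (rad/s): [2.57, 2.57, 3.01, 3.14, 3.14, 3.14].

### API

Orientations are given as a unit quaternion [w, x, y, z].
In Python, from cell import arm gives the robot as it stands.
- The arm moves only by the tool drive_tool, never from a script. Its argument "rows" is a list of rows, each a list of 3 entries, a list of its own where there are three numbers: the shift along the tool's x, y, z in cm, then the turn, a rotation vector about the tool's x, y, z in rad, then the finger opening in cm, from 0 to 8.54. In form: [[[tx, ty, tz], [ax, ay, az], grip], ...]. A call has 1 to 8 rows; each row shifts and turns the commanded pose from where the row before left it, along the tool's axes as they then stand; what a row does not reach is not made up. A row lasts 1/8 s, in which the tool goes at most 62.5 mm and 10.7 degrees, less where a joint would pass 70% of its speed; a pose out of reach is approached as far as the arm can. A call with a gripper value outside its range is refused whole. The fingers move at their own pace and stop on an object; "force" is the grip in N (left out, the last holds). Time passes only in rows, so rows that do not move let the fingers close. It gives the time, the measured TCP pose, the force, the opening and the grip force at its end, in the units of the state.
- arm.state(): the state, without advancing time (a new reading comes with each control period).
- arm.capture(name): name is "scene" or "top"; returns a dict with "pixels" (420x560x3 uint8, red, green, blue), "depth" (420x560 float32, m along the optical axis (not along the pixel's ray), 0 where there is no reading), "vertical_fov" (degrees; the focal length in pixels is half the picture's height over the tangent of half this angle, whatever the lens; pixels are square), "cx", "cy" (the principal point, pixels), "origin" and "rotation" of the camera in the world. Camera axes: x right, y down, z forward; pixel columns grow to the right and rows downward; lengths in m; the calibration is good to about 2 mm. A picture is of the moment at which its call begins.
- arm.close_job(): hands the job in; it is judged then, once.
Trained networks look in the newest picture that a camera, given by its name, has taken for a name from the list of things; names that differ only in an ending like _2 or _b are one class to them, and where a whole thing is asked for, a point or a joint stands for the part that bears it (a point fixed in the world has none). Each returns a list of dicts, best first, with "p" (0 to 1); they miss things now and then, are a little off and sometimes report something else, mostly with a low value. They report only what shows in the picture. A call takes as long as a camera call.
- arm.find_in(camera, target): "position" ([column, row] in pixels, amid what is visible of it).
The state is a dict: "time": time; "qpos": joint angles; "joint_vel": joint speeds; "tau": joint torques, N m; "position": TCP position; "tool_rot": TCP orientation; "contact_force": force on the tool from outside, world axes, zero at the start; "moment": the same for the moment, N m; "opening": finger opening in m; "gripper_force": force on a finger pad.
Only numpy, scipy, OpenCV 4.12 (cv2) and the standard library are available. Lean on these libraries where they do the work, as an engineer would, in place of code of your own. Each camera call takes 0.05 s, during which the arm holds its last target. There are 200 camera calls.

### The job

The four tubular kiln props from the last firing are to go back from the kiln shelf onto their wooden rack, graded by height so the next kiln packer can pull the right length: one prop over each dowel, the tallest beside the rack's high end board and each following one shorter, down to the shortest at the low end. Leave every prop standing upright and seated on the deck, and do not let any of them fall over on the way; refractory chips easily.

Things in the scene. Friction and masses are not known exactly. Their poses are not given: they have to be found in the camera images.
- prop_50: the shortest kiln prop: a plain buff refractory tube standing upright on the kiln shelf (a fixed buff slab 260 x 200 mm, its top 31 mm above the bench front), 50 mm tall, outside diameter 42 mm, bore 28 mm right through, about 0.07 kg. Origin: centre of its underside; z up along the tube.
- prop_75: the second shortest kiln prop: a plain buff refractory tube standing upright on the kiln shelf (a fixed buff slab 260 x 200 mm, its top 31 mm above the bench front), 75 mm tall, outside diameter 42 mm, bore 28 mm right through, about 0.11 kg. Origin: centre of its underside; z up along the tube.
- prop_100: the second tallest kiln prop: a plain buff refractory tube standing upright on the kiln shelf (a fixed buff slab 260 x 200 mm, its top 31 mm above the bench front), 100 mm tall, outside diameter 42 mm, bore 28 mm right through, about 0.15 kg. Origin: centre of its underside; z up along the tube.
- prop_125: the tallest kiln prop: a plain buff refractory tube standing upright on the kiln shelf (a fixed buff slab 260 x 200 mm, its top 31 mm above the bench front), 125 mm tall, outside diameter 42 mm, bore 28 mm right through, about 0.19 kg. Origin: centre of its underside; z up along the tube.
- rack: the wooden prop rack, fixed to the bench: plank 300 x 90 mm, its top (the deck) 34 mm above the bench front (z = 0), four dowels 68 mm apart in a row along its middle (neighbouring props stand 26 mm apart), an upright end board at each end, long sides open. It stands on either side of the bench, a little skewed. Origin: middle of the rack, at z = 0; x along the row, z up.
- high_end: the high end board of the rack: plywood, 150 mm tall (top at z = 156 mm), 90 mm wide, 12 mm thick, with a hand hole near its top. Origin: middle of its foot, 156 mm from the rack's middle along the row (54 mm beyond the outermost dowel). It can be at either end of the row; at the other end is the low end board, 60 mm tall.
- dowel1: dowel of the rack, 10 mm diameter, round-topped, standing 32 mm above the deck, at -102 mm along the rack's x axis. Origin: centre of its foot, on the deck.
- dowel2: dowel of the rack, 10 mm diameter, round-topped, standing 32 mm above the deck, at -34 mm along the rack's x axis. Origin: centre of its foot, on the deck.
- dowel3: dowel of the rack, 10 mm diameter, round-topped, standing 32 mm above the deck, at +34 mm along the rack's x axis. Origin: centre of its foot, on the deck.
- dowel4: dowel of the rack, 10 mm diameter, round-topped, standing 32 mm above the deck, at +102 mm along the rack's x axis. Origin: centre of its foot, on the deck.

How it is judged:
At the end, for the whole second after the job is handed in: Counting from the high end board, the 125, 100, 75 and 50 mm props stand over the four dowels in this order, each with its axis within 13 mm of its dowel, its foot on the deck (30 to 39 mm above the bench front), upright within 0.1 rad, released and at rest (z of prop_50 in the frame of rack between 0.03 and 0.039 m and angle between each of prop_50, prop_75, prop_100, prop_125's own z axis and vertical below 0.1 rad and linear speed of each of prop_50, prop_75, prop_100, prop_125 below 0.02 m/s and angular speed of each of prop_50, prop_75, prop_100, prop_125 below 0.2 rad/s and z of prop_75 in the frame of rack between 0.03 and 0.039 m and z of prop_100 in the frame of rack between 0.03 and 0.039 m and z of prop_125 in the frame of rack between 0.03 and 0.039 m and ((x of high_end in the frame of rack above 0 m and horizontal distance between prop_50 and dowel1 below 0.013 m and horizontal distance between prop_75 and dowel2 below 0.013 m and horizontal distance between prop_100 and dowel3 below 0.013 m and horizontal distance between prop_125 and dowel4 below 0.013 m) or (x of high_end in the frame of rack below 0 m and horizontal distance between prop_50 and dowel4 below 0.013 m and horizontal distance between prop_75 and dowel3 below 0.013 m and horizontal distance between prop_100 and dowel2 below 0.013 m and horizontal distance between prop_125 and dowel1 below 0.013 m))); the robot touches nothing.
It fails at once if a kiln prop has fallen over (tilted more than 0.8 rad) (angle between any of prop_50, prop_75, prop_100, prop_125's own z axis and vertical above 0.8 rad).
It also fails if it takes over 109 s, if anything falls off the work surface, if the arm or the gripper's body presses on something with over 40 N, if the wrist force passes 120 N, or if a joint passes its speed limit or range.

## Working session

There is one attempt and no reset: what is moved stays moved. The work goes in short steps, Python scripts to look and compute and a tool call to move; the robot and the scene stay as the last step left them, time stands still between calls to the robot, and variables do not carry over. Pictures are saved under pics/ and viewed, at most 14 in all, crops included, and the job is handed in when it is done.

Besides the shell and the picture viewer there is one more tool, called in YAML: its name, and indented under it one key for each argument. drive_tool: Moves the arm, as the interface text tells. Its arguments: {"type":"object","properties":{"rows":{"type":"array"},"force":{"type":"number"}},"required":["rows"]}

```bash
mkdir -p pics
cat > h.py <<'E'
import numpy as np,cv2
from cell import arm
def cloud(c):
    h,w=c["depth"].shape; f=h/2/np.tan(np.radians(c["vertical_fov"])/2)
    v,u=np.mgrid[:h,:w]; d=c["depth"]
    P=np.stack([(u-c["cx"])/f*d,(v-c["cy"])/f*d,d],-1)
    W=P@np.array(c["rotation"]).T+np.array(c["origin"]); W[d==0]=np.nan
    return W
def save(c,n): cv2.imwrite(f"pics/{n}.png",c["pixels"][:,:,::-1])
E
python3 - <<'E'
from h import *
for n in ("top","scene"):
    c=arm.capture(n); save(c,n+"0"); W=cloud(c); print(n,c["origin"],np.round(c["rotation"],2).tolist(),c["vertical_fov"])
    for t in ["prop_50","prop_75","prop_100","prop_125","rack","high_end","dowel1"]:
        for r in arm.find_in(n,t)[:4]:
            u,v=map(int,r["position"]); print(t,round(r["p"],2),u,v,np.round(W[v,u],3))
    np.savez(n+"0.npz",W=W,px=c["pixels"])
print(arm.state())
E
```

```text
Traceback (most recent call last):
  File "h.py", line 7, in cloud
    W=P@np.array(c["rotation"]).T+np.array(c["origin"]); W[d==0]=np.nan
      ~^~~~~~~~~~~~~~~~~~~~~~~~~~
ValueError: matmul: Input operand 1 has a mismatch in its core dimension 0, with gufunc signature (n?,k),(k,m?)->(n?,m?) (size 4 is different from 3)
```

Rotation is a quaternion [w,x,y,z].

```bash
sed -i 's/np.array(c\["rotation"\]).T/R.from_quat(np.roll(c["rotation"],-1)).as_matrix().T/; 1a from scipy.spatial.transform import Rotation as R' h.py
python3 - <<'E'
from h import *
for n in ("top","scene"):
    c=arm.capture(n); save(c,n+"0"); W=cloud(c); print(n,c["origin"],np.round(c["rotation"],2),c["vertical_fov"])
    for t in ["prop_50","prop_75","prop_100","prop_125","rack","high_end","dowel1"]:
        for r in arm.find_in(n,t)[:4]:
            u,v=map(int,r["position"]); print(t,round(r["p"],2),u,v,np.round(W[v,u],3))
    np.savez(n+"0.npz",W=W,px=c["pixels"])
print(arm.state())
E
```

```text
top [0.44005148 0.00713361 0.92753388] [ 0.03 -0.7   0.71 -0.05] 52.12153776199983
prop_50 0.92 329 246 [ 0.466 -0.112  0.076]
prop_50 0.71 379 177 [ 0.594 -0.202  0.133]
prop_50 0.67 372 247 [ 0.464 -0.207  0.038]
prop_50 0.67 316 161 [ 0.642 -0.091  0.059]
prop_75 0.92 329 246 [ 0.466 -0.112  0.076]
prop_75 0.71 379 177 [ 0.594 -0.202  0.133]
prop_75 0.67 372 247 [ 0.464 -0.207  0.038]
prop_75 0.67 316 161 [ 0.642 -0.091  0.059]
prop_100 0.92 329 246 [ 0.466 -0.112  0.076]
prop_100 0.71 379 177 [ 0.594 -0.202  0.133]
prop_100 0.67 372 247 [ 0.464 -0.207  0.038]
prop_100 0.67 316 161 [ 0.642 -0.091  0.059]
prop_125 0.92 329 246 [ 0.466 -0.112  0.076]
prop_125 0.71 379 177 [ 0.594 -0.202  0.133]
prop_125 0.67 372 247 [ 0.464 -0.207  0.038]
prop_125 0.67 316 161 [ 0.642 -0.091  0.059]
rack 0.88 192 214 [0.536 0.167 0.033]
high_end 0.93 181 131 [0.69  0.177 0.112]
dowel1 0.46 194 229 [0.503 0.158 0.058]
dowel1 0.45 369 247 [ 0.465 -0.202  0.029]
dowel1 0.39 190 196 [0.57  0.166 0.064]
scene [0.13927698 0.54219039 0.61990546] [ 0.13 -0.28  0.87 -0.39] 45.89546601864303
prop_50 0.9 268 1
[... 711 characters left out ...]
.112]
{'time': 0.85, 'qpos': array([-1.19130821e+00,  5.21751728e-02,  1.40065483e+00, -1.69826951e-06,
        1.68863320e+00, -7.02726467e-02]), 'joint_vel': array([-0.00050446, -0.00137858, -0.00141727, -0.00027987,  0.00022806,
       -0.00013832]), 'tau': array([-1.08785569e-04, -3.81524384e+01, -3.60310400e+01, -2.71224093e-05,
        3.56584326e-05,  8.62758526e-06]), 'position': array([ 0.2282861 , -0.4727962 ,  0.23135916]), 'tool_rot': array([6.40858341e-05, 9.74820808e-01, 2.22989660e-01, 9.13445536e-06]), 'contact_force': array([-0.19464491, -0.35501225, -0.49095966]), 'moment': array([-0.02765618,  0.04022369, -0.01218977]), 'gripper_force': 0.0, 'opening': 0.08527458762739276}
```

View pics/top0.png

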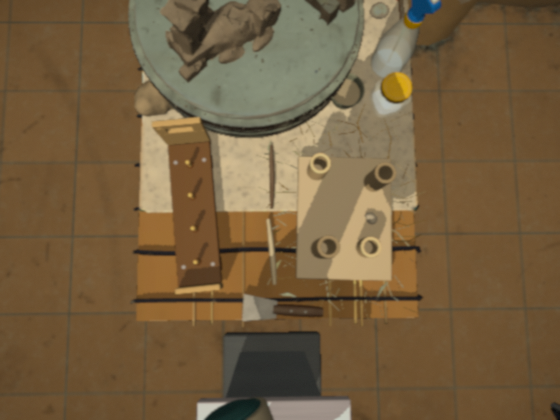

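View pics/scene0.png

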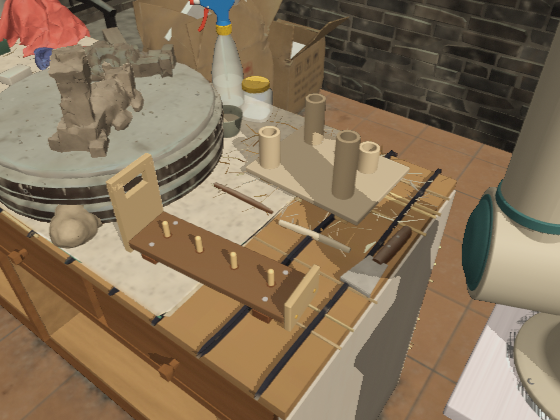

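The top view shows the rack on the left (dowels at about (190,162), (191,196), (193,228) and (196,262)), with the high board at the far end (180,130). The props are near (319,163), (381,175), (327,247) and (370,247), with a small stub at (372,215). Next I measure heights and axes.

```bash
cat > meas.py <<'E'
from h import *
from scipy.optimize import least_squares
def circ(p,r0=None):
    # tube rim: fit centre as min-area: annulus 14..21
    f=lambda q: np.maximum(np.hypot(*(p-q).T)-21e-3,0)+np.maximum(14e-3-np.hypot(*(p-q).T),0)
    return least_squares(f_:=f,p.mean(0)).x
def props(W,seeds,r=.035):
    out=[]
    for s in seeds:
        m=(np.hypot(W[...,0]-s[0],W[...,1]-s[1])<r)&(W[...,2]<.25)&(W[...,2]>.05)
        P=W[m]
        if len(P)<10: out.append((None,len(P)));continue
        zt=np.percentile(P[:,2],97); T=P[abs(P[:,2]-zt)<.006]
        mm=(T[:,:2].min(0)+T[:,:2].max(0))/2
        out.append((np.round(circ(T[:,:2]),4).tolist(),np.round(mm,4).tolist(),round(float(np.median(T[:,2])),4),len(T),np.round(np.ptp(T[:,:2],axis=0),3).tolist()))
    return out
E
python3 - <<'E'
from meas import *
for n in("top","scene"):
    W=np.load(n+"0.npz")["W"]; print(n)
    for o in props(W,[(.635,-.08),(.60,-.2),(.46,-.10),(.46,-.19)]): print(o)
    m=(W[...,0]>.38)&(W[...,0]<.67)&(W[...,1]>.11)&(W[...,1]<.22)
    D=W[m&(W[...,2]>.05)&(W[...,2]<.075)]
    for k in range(4):
        s=D[abs(D[:,0]-(.435+.068*k))<.03]; print('dowel',len(s),np.round(np.median(s,0),4),np.round(np.ptp(s,axis=0),3))
    H=W[(W[...,0]>.62)&(W[...,0]<.76)&(W[...,1]>.1)&(W[...,1]<.26)&(W[...,2]>.14)&(W[...,2]<.165)]
    L=W[(W[...,0]>.3)&(W[...,0]<.42)&(W[...,1]>.09)&(W[...,1]<.22)&(W[...,2]>.055)&(W[...,2]<.075)]
    for q in(H,L):
        print('board',len(q),np.round(q.mean(0),4),np.round(q.min(0),3),np.round(q.max(0),3), np.round((np.quantile(q[:,:2],.02,0)+np.quantile(q[:,:2],.98,0))/2,4))
    dk=W[m&(abs(W[...,2]-.034)<.006)]; print('deck',len(dk),np.round(np.median(dk,0),4)); 
    import cv2; print(cv2.minAreaRect(dk[:,:2].astype(np.float32)))
    s=W[(W[...,0]>.38)&(W[...,0]<.67)&(W[...,1]>-.26)&(W[...,1]<-.05)&(abs(W[...,2]-.031)<.006)]; print('shelf',np.round(np.median(s,0),4),cv2.minAreaRect(s[:,:2].astype(np.float32)))
E
```

```text
top
([0.6276, -0.0928], [0.6276, -0.092], 0.1047, 200, [0.04, 0.04])
([0.6026, -0.213], [0.6029, -0.213], 0.1297, 210, [0.041, 0.042])
([0.463, -0.0985], [0.4629, -0.0983], 0.1546, 236, [0.041, 0.041])
([0.4643, -0.193], [0.4644, -0.1928], 0.0796, 198, [0.041, 0.041])
dowel 25 [0.4387 0.1544 0.0624] [0.008 0.008 0.016]
dowel 22 [0.505  0.1609 0.0627] [0.008 0.009 0.014]
dowel 26 [0.5722 0.167  0.0611] [0.01  0.01  0.014]
dowel 26 [0.6401 0.1732 0.0623] [0.009 0.01  0.017]
board 424 [0.6932 0.1786 0.1525] [0.685 0.134 0.14 ] [0.704 0.223 0.159] [0.6938 0.1785]
board 283 [0.3848 0.1503 0.0641] [0.376 0.106 0.055] [0.393 0.196 0.069] [0.3847 0.1505]
deck 5637 [0.5274 0.1633 0.0329]
((0.5312451124191284, 0.16403555870056152), (0.2828512191772461, 0.0902826115489006), 5.1216936111450195)
shelf [ 0.5239 -0.1488  0.03  ] ((0.5282876491546631, -0.1505122035741806), (0.19994886219501495, 0.2600453495979309), 88.08305358886719)
scene
([0.628, -0.0925], [0.6277, -0.0925], 0.104, 177, [0.04, 0.043])
([0.6027, -0.2133], [0.6028, -0.2125], 0.1286, 166, [0.041, 0.041])
([0.4632, -0.0984], [0.4634, -0.0988], 0.1539, 237, [0.042, 0.042])
([0.4643, -0.1926], [0.465, -0.1924], 0.0792, 168, [0.041, 0.042])
dowel 55 [0.4371 0.1582 0.0606] [0.008 0.009 0.015]
dowel 58 [0.5038 0.1641 0.0598] [0.009 0.009 0.015]
dowel 55 [0.5723 0.1694 0.0596] [0.01  0.009 0.015]
dowel 55 [0.6391 0.1762 0.0586] [0.01  0.011 0.017]
board 630 [0.6921 0.1828 0.15  ] [0.684 0.134 0.14 ] [0.703 0.224 0.157] [0.6937 0.1803]
board 512 [0.3832 0.155  0.0631] [0.375 0.105 0.055] [0.394 0.196 0.068] [0.3839 0.1521]
deck 7020 [0.5194 0.1704 0.0328]
((0.5254660844802856, 0.163514643907547), (0.29450109601020813, 0.09208137542009354), 4.921409606933594)
shelf [ 0.5261 -0.1255  0.0299] ((0.5281442403793335, -0.15101677179336548), (0.20580650866031647, 0.2608543336391449), 87.91820526123047)
```

drive_tool:
  rows:
    - [[0, 0, 0], [0, 0, 0.18], 8.5]
    - [[0, 0, 0], [0, 0, 0.179], 8.5]
    - [[0, 0, 0], [0, 0, 0], 8.5]
  force: 40

```text
time: 1.23
position: [0.2283, -0.4728, 0.2313]
tool_rot: [0.0, 0.999, 0.046, 0.0]
contact_force: [-0.0, 0.6, -0.1]
opening: 0.0851
gripper_force: 0.0
```

```bash
cat > to.py <<'E'
import sys
from h import *
s=arm.state(); q=R.from_quat(np.roll(s["tool_rot"],-1)); M=q.as_matrix()
print("t",round(s["time"],2),"pos",np.round(s["position"],4),"yaw",round(np.degrees(np.arctan2(M[1,0],M[0,0])),2),"tilt",round(np.degrees(np.arccos(-M[2,2])),2),"F",np.round(s["contact_force"],1),"open",round(s["opening"],4))
p=s["position"]
for a in sys.argv[1:]:
    g=np.array(eval(a)); print(g,"shift cm",np.round(M.T@(g-p)*100,2)); p=g
E
python3 to.py .463,-.0985,.21 .463,-.0985,.12 .463,-.0985,.2 .640,.1744,.2
```

```text
t 1.23 pos [ 0.2283 -0.4728  0.2313] yaw 5.3 tilt 0.0 F [-0.   0.6 -0.1] open 0.0851
[ 0.463  -0.0985  0.21  ] shift cm [ 26.83 -35.1    2.13]
[ 0.463  -0.0985  0.12  ] shift cm [-0. -0.  9.]
[ 0.463  -0.0985  0.2   ] shift cm [ 0.  0. -8.]
[0.64   0.1744 0.2   ] shift cm [ 20.14 -25.54  -0.  ]
```

drive_tool:
  rows:
    - [[3.35, -4.39, 0.27], [0, 0, 0], 8.5]
    - [[3.35, -4.39, 0.27], [0, 0, 0], 8.5]
    - [[3.35, -4.39, 0.27], [0, 0, 0], 8.5]
    - [[3.35, -4.39, 0.27], [0, 0, 0], 8.5]
    - [[3.35, -4.39, 0.27], [0, 0, 0], 8.5]
    - [[3.35, -4.39, 0.27], [0, 0, 0], 8.5]
    - [[3.35, -4.39, 0.27], [0, 0, 0], 8.5]
    - [[3.35, -4.39, 0.27], [0, 0, 0], 8.5]

```text
time: 2.22
position: [0.4641, -0.0971, 0.2099]
tool_rot: [0.0, 0.999, 0.048, 0.0]
contact_force: [0.0, -0.1, -0.1]
opening: 0.0849
gripper_force: 0.0
```

drive_tool:
  rows:
    - [[0, 0, 0], [0, 0, 0], 8.5]
    - [[0, 0, 0], [0, 0, 0], 8.5]

```text
time: 2.48
position: [0.4632, -0.0989, 0.2096]
tool_rot: [0.0, 0.999, 0.047, -0.0]
contact_force: [-0.1, -0.7, 0.0]
opening: 0.0852
gripper_force: 0.0
```

```bash
python3 to.py .463,-.0985,.19 .463,-.0985,.12
```

```text
t 2.48 pos [ 0.4632 -0.0989  0.2096] yaw 5.37 tilt 0.03 F [-0.1 -0.7  0. ] open 0.0852
[ 0.463  -0.0985  0.19  ] shift cm [-0.02 -0.04  1.96]
[ 0.463  -0.0985  0.12  ] shift cm [ 0. -0.  7.]
```

Precise. Descend and close.

drive_tool:
  rows:
    - [[0, 0, 3], [0, 0, 0], 8.5]
    - [[0, 0, 3], [0, 0, 0], 8.5]
    - [[0, 0, 3], [0, 0, 0], 8.5]
    - [[0, 0, 0], [0, 0, 0], 8.5]
    - [[0, 0, 0], [0, 0, 0], 6]
    - [[0, 0, 0], [0, 0, 0], 5]
    - [[0, 0, 0], [0, 0, 0], 4.2]
    - [[0, 0, 0], [0, 0, 0], 3]
  force: 40

```text
time: 3.48
position: [0.464, -0.099, 0.1209]
tool_rot: [0.0, 0.999, 0.045, 0.001]
contact_force: [1.0, 0.3, 5.8]
opening: 0.041
gripper_force: 41.1
```

drive_tool:
  rows:
    - [[0, 0, 0], [0, 0, 0], 3]
    - [[0, 0, 0], [0, 0, 0], 3]
    - [[0, 0, 0], [0, 0, 0], 3]
    - [[0, 0, 0], [0, 0, 0], 3]

```text
time: 3.98
position: [0.464, -0.099, 0.1209]
tool_rot: [0.001, 0.999, 0.045, 0.001]
contact_force: [-0.0, -0.6, 6.6]
opening: 0.0408
gripper_force: 41.1
```

drive_tool:
  rows:
    - [[0, 0, -1], [0, 0, 0], 3]
    - [[0, 0, -3], [0, 0, 0], 3]
    - [[0, 0, -3], [0, 0, 0], 3]
    - [[0, 0, -1], [0, 0, 0], 3]
    - [[0, 0, 0], [0, 0, 0], 3]

```text
time: 4.6
position: [0.4633, -0.0987, 0.1996]
tool_rot: [0.0, 0.999, 0.045, 0.0]
contact_force: [-0.1, 0.4, -2.1]
opening: 0.0408
gripper_force: 41.0
```

```bash
python3 to.py .640,.1744,.2
python3 - <<'E'
from meas import *
c=arm.capture("scene"); save(c,"lift1")
E
```

```text
t 4.6 pos [ 0.4633 -0.0987  0.1996] yaw 5.2 tilt 0.01 F [-0.1  0.4 -2.1] open 0.0408
[0.64   0.1744 0.2   ] shift cm [ 20.07 -25.6   -0.04]
```

View pics/lift1.png

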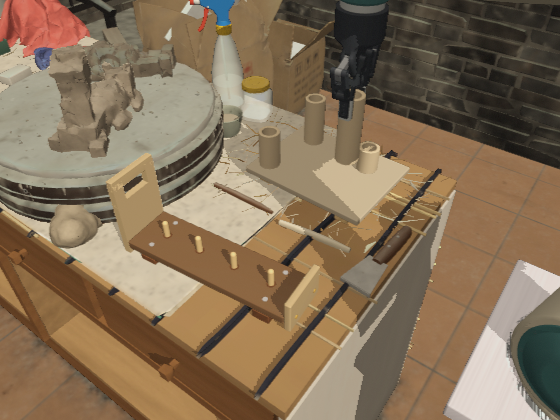

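The 125 mm prop hangs upright in the gripper at about (350,125), and the others are still standing. I'll carry it to the far dowel.

drive_tool:
  rows:
    - [[2.51, -3.2, 0], [0, 0, 0], 3]
    - [[2.51, -3.2, 0], [0, 0, 0], 3]
    - [[2.51, -3.2, 0], [0, 0, 0], 3]
    - [[2.51, -3.2, 0], [0, 0, 0], 3]
    - [[2.51, -3.2, 0], [0, 0, 0], 3]
    - [[2.51, -3.2, 0], [0, 0, 0], 3]
    - [[2.51, -3.2, 0], [0, 0, 0], 3]
    - [[2.51, -3.2, 0], [0, 0, 0], 3]

```text
time: 5.65
position: [0.6401, 0.1754, 0.1972]
tool_rot: [0.0, 0.999, 0.045, -0.002]
contact_force: [0.7, -1.9, -1.5]
opening: 0.0409
gripper_force: 41.1
```

drive_tool:
  rows:
    - [[0, 0, 0], [0, 0, 0], 3]
    - [[0, 0, 0], [0, 0, 0], 3]

```text
time: 5.9
position: [0.6395, 0.174, 0.1979]
tool_rot: [0.0, 0.999, 0.045, -0.001]
contact_force: [-0.3, -0.5, -1.7]
opening: 0.0406
gripper_force: 41.1
```

```bash
python3 to.py .640,.1744,.128;python3 - <<'E'
from meas import *
for n in("scene","top"):
    c=arm.capture(n); save(c,n+"h1"); W=cloud(c)
    P=W[(np.hypot(W[...,0]-.64,W[...,1]-.1744)<.04)&(W[...,2]>.10)&(W[...,2]<.165)]
    if len(P)>20: print(n,len(P),np.round(P.min(0),4),np.round(P.max(0),4),circ(P[:,:2]))
E
```

```text
t 5.9 pos [0.6395 0.174  0.1979] yaw 5.2 tilt 0.17 F [-0.3 -0.5 -1.7] open 0.0406
[0.64   0.1744 0.128 ] shift cm [ 0.07 -0.04  6.99]
scene 816 [0.6153 0.1577 0.1067] [0.6533 0.196  0.165 ] [0.63653482 0.17610034]
```

View pics/sceneh1.png

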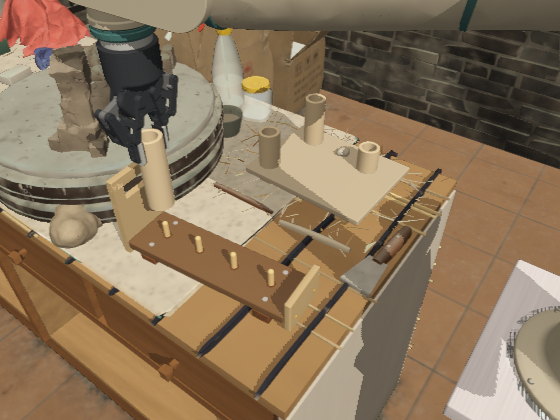

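The prop hangs upright above the far dowel (dowel at (166,228), prop at (155,165)). Lower it and watch the force.

drive_tool:
  rows:
    - [[0.05, -0.04, 2], [0, 0, 0], 3]
    - [[0, 0, 2], [0, 0, 0], 3]
    - [[0, 0, 1.5], [0, 0, 0], 3]
    - [[0, 0, 1], [0, 0, 0], 3]
    - [[0, 0, 0.5], [0, 0, 0], 3]
    - [[0, 0, 0], [0, 0, 0], 3]

```text
time: 6.75
position: [0.6406, 0.1749, 0.1297]
tool_rot: [0.0, 0.999, 0.045, 0.0]
contact_force: [-0.3, 0.9, -1.7]
opening: 0.0406
gripper_force: 41.2
```

drive_tool:
  rows:
    - [[0, 0, 0.3], [0, 0, 0], 3]
    - [[0, 0, 0.2], [0, 0, 0], 3]
    - [[0, 0, 0], [0, 0, 0], 3]
    - [[0, 0, 0], [0, 0, 0], 4.4]
    - [[0, 0, 0], [0, 0, 0], 5]
    - [[0, 0, 0], [0, 0, 0], 6]
    - [[0, 0, 0], [0, 0, 0], 7]
    - [[0, 0, 0], [0, 0, 0], 8]

```text
time: 7.75
position: [0.6406, 0.1749, 0.1248]
tool_rot: [0.0, 0.999, 0.045, 0.0]
contact_force: [0.0, 0.0, -0.7]
opening: 0.08
gripper_force: 0.0
```

drive_tool:
  rows:
    - [[0, 0, -2], [0, 0, 0], 8.5]
    - [[0, 0, -4], [0, 0, 0], 8.5]
    - [[0, 0, -2], [0, 0, 0], 8.5]
    - [[0, 0, 0], [0, 0, 0], 8.5]

```text
time: 8.25
position: [0.6416, 0.1751, 0.2086]
tool_rot: [-0.0, 0.999, 0.045, 0.003]
contact_force: [-0.2, 0.1, -0.7]
opening: 0.0853
gripper_force: 0.0
```

```bash
python3 to.py .6027,-.213,.205 .6027,-.213,.095 .6027,-.213,.205 .5725,.1682,.205
python3 - <<'E'
from meas import *
c=arm.capture("scene"); save(c,"p1"); print(props(cloud(c),[(.64,.174)],.03))
E
```

```text
t 8.25 pos [0.6416 0.1751 0.2086] yaw 5.21 tilt 0.35 F [-0.2  0.1 -0.7] open 0.0853
[ 0.6027 -0.213   0.205 ] shift cm [-7.39 38.3   0.29]
[ 0.6027 -0.213   0.095 ] shift cm [-7.0e-02  1.0e-02  1.1e+01]
[ 0.6027 -0.213   0.205 ] shift cm [ 7.0e-02 -1.0e-02 -1.1e+01]
[0.5725 0.1682 0.205 ] shift cm [ 4.500e-01 -3.824e+01  3.000e-02]
[([0.6391, 0.175], [0.6391, 0.1755], 0.1571, 316, [0.041, 0.041])]
```

View pics/p1.png

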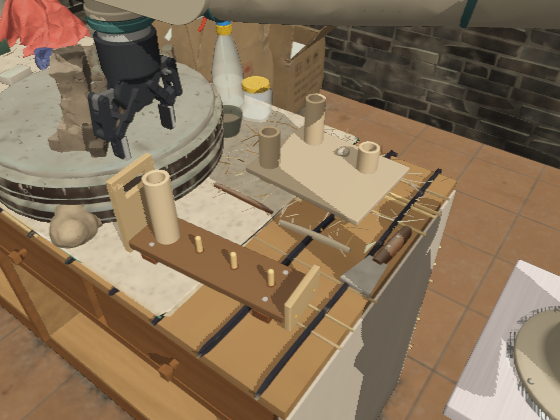

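The 125 is seated on the far dowel beside the high board (prop at (160,208)). The others still stand. Next is the 100.

drive_tool:
  rows:
    - [[-0.92, 4.79, 0.03], [0, 0, 0], 8.5]
    - [[-0.92, 4.79, 0.03], [0, 0, 0], 8.5]
    - [[-0.92, 4.79, 0.03], [0, 0, 0], 8.5]
    - [[-0.92, 4.79, 0.03], [0, 0, 0], 8.5]
    - [[-0.92, 4.79, 0.03], [0, 0, 0], 8.5]
    - [[-0.92, 4.79, 0.03], [0, 0, 0], 8.5]
    - [[-0.92, 4.79, 0.03], [0, 0, 0], 8.5]
    - [[-0.92, 4.79, 0.03], [0, 0, 0], 8.5]

```text
time: 9.3
position: [0.6012, -0.2148, 0.2008]
tool_rot: [-0.001, 0.999, 0.045, -0.001]
contact_force: [0.7, 0.4, -0.5]
opening: 0.0845
gripper_force: 0.0
```

drive_tool:
  rows:
    - [[0, 0, 0], [0, 0, 0], 8.5]
    - [[0, 0, 0], [0, 0, 0], 8.5]

```text
time: 9.55
position: [0.6017, -0.2129, 0.2012]
tool_rot: [-0.001, 0.999, 0.045, -0.001]
contact_force: [-0.6, -0.7, 0.6]
opening: 0.0846
gripper_force: 0.0
```

```bash
python3 to.py .6027,-.213,.095
```

```text
t 9.55 pos [ 0.6017 -0.2129  0.2012] yaw 5.2 tilt 0.11 F [-0.6 -0.7  0.6] open 0.0846
[ 0.6027 -0.213   0.095 ] shift cm [ 0.11  0.03 10.62]
```

drive_tool:
  rows:
    - [[0.1, 0.03, 3], [0, 0, 0], 8.5]
    - [[0, 0, 4], [0, 0, 0], 8.5]
    - [[0, 0, 3.6], [0, 0, 0], 8.5]
    - [[0, 0, 0], [0, 0, 0], 8.5]
    - [[0, 0, 0], [0, 0, 0], 6]
    - [[0, 0, 0], [0, 0, 0], 5]
    - [[0, 0, 0], [0, 0, 0], 4.2]
    - [[0, 0, 0], [0, 0, 0], 3]

```text
time: 10.55
position: [0.604, -0.2139, 0.0986]
tool_rot: [0.001, 0.999, 0.045, 0.002]
contact_force: [-0.3, 0.2, 6.0]
opening: 0.0414
gripper_force: 40.3
```

drive_tool:
  rows:
    - [[0, 0, 0], [0, 0, 0], 3]
    - [[0, 0, 0], [0, 0, 0], 3]
    - [[0, 0, 0], [0, 0, 0], 3]

```text
time: 10.92
position: [0.604, -0.2139, 0.0986]
tool_rot: [0.001, 0.999, 0.045, 0.002]
contact_force: [-0.6, 1.2, 6.2]
opening: 0.0415
gripper_force: 40.3
```

drive_tool:
  rows:
    - [[0, 0, -1], [0, 0, 0], 3]
    - [[0, 0, -3], [0, 0, 0], 3]
    - [[0, 0, -4], [0, 0, 0], 3]
    - [[0, 0, -3], [0, 0, 0], 3]
    - [[0, 0, 0], [0, 0, 0], 3]

```text
time: 11.55
position: [0.604, -0.2141, 0.2096]
tool_rot: [0.001, 0.999, 0.045, 0.003]
contact_force: [-0.4, -0.5, -1.2]
opening: 0.0415
gripper_force: 40.8
```

```bash
python3 to.py .5725,.1682,.205
```

```text
t 11.55 pos [ 0.604  -0.2141  0.2096] yaw 5.2 tilt 0.33 F [-0.4 -0.5 -1.2] open 0.0415
[0.5725 0.1682 0.205 ] shift cm [  0.33 -38.36   0.35]
```

drive_tool:
  rows:
    - [[0.04, -4.8, 0], [0, 0, 0], 3]
    - [[0.04, -4.8, 0], [0, 0, 0], 3]
    - [[0.04, -4.8, 0], [0, 0, 0], 3]
    - [[0.04, -4.8, 0], [0, 0, 0], 3]
    - [[0.04, -4.8, 0], [0, 0, 0], 3]
    - [[0.04, -4.8, 0], [0, 0, 0], 3]
    - [[0.04, -4.8, 0], [0, 0, 0], 3]
    - [[0.04, -4.8, 0], [0, 0, 0], 3]

```text
time: 12.55
position: [0.5704, 0.1704, 0.2039]
tool_rot: [0.0, 0.999, 0.045, -0.002]
contact_force: [1.2, 0.0, -1.9]
opening: 0.0414
gripper_force: 41.0
```

drive_tool:
  rows:
    - [[0, 0, 0], [0, 0, 0], 3]
    - [[0, 0, 0], [0, 0, 0], 3]

```text
time: 12.8
position: [0.571, 0.1686, 0.2047]
tool_rot: [0.001, 0.999, 0.045, -0.001]
contact_force: [-0.2, -0.0, -2.0]
opening: 0.0411
gripper_force: 41.2
```

```bash
python3 to.py .5725,.1682,.1025
```

```text
t 12.8 pos [0.571  0.1686 0.2047] yaw 5.21 tilt 0.15 F [-0.2 -0.  -2. ] open 0.0411
[0.5725 0.1682 0.1025] shift cm [ 0.17  0.04 10.22]
```

drive_tool:
  rows:
    - [[0.15, 0.03, 3], [0, 0, 0], 3]
    - [[0, 0, 3], [0, 0, 0], 3]
    - [[0, 0, 2], [0, 0, 0], 3]
    - [[0, 0, 1], [0, 0, 0], 3]
    - [[0, 0, 0.6], [0, 0, 0], 3]
    - [[0, 0, 0], [0, 0, 0], 3]

```text
time: 13.55
position: [0.5731, 0.1686, 0.1105]
tool_rot: [0.0, 0.999, 0.045, 0.0]
contact_force: [0.2, 0.0, -2.0]
opening: 0.041
gripper_force: 41.2
```

drive_tool:
  rows:
    - [[0, 0, 0.5], [0, 0, 0], 3]
    - [[0, 0, 0.3], [0, 0, 0], 3]
    - [[0, 0, 0], [0, 0, 0], 3]
    - [[0, 0, 0], [0, 0, 0], 4.4]
    - [[0, 0, 0], [0, 0, 0], 5]
    - [[0, 0, 0], [0, 0, 0], 6]
    - [[0, 0, 0], [0, 0, 0], 7]
    - [[0, 0, 0], [0, 0, 0], 8]

```text
time: 14.55
position: [0.5729, 0.1689, 0.1023]
tool_rot: [0.0, 0.999, 0.045, 0.0]
contact_force: [0.9, -0.0, 0.8]
opening: 0.0801
gripper_force: 0.0
```

drive_tool:
  rows:
    - [[0, 0, -2], [0, 0, 0], 8.5]
    - [[0, 0, -4], [0, 0, 0], 8.5]
    - [[0, 0, -4], [0, 0, 0], 8.5]
    - [[0, 0, 0], [0, 0, 0], 8.5]

```text
time: 15.05
position: [0.5747, 0.1693, 0.2085]
tool_rot: [-0.001, 0.999, 0.045, 0.005]
contact_force: [0.1, 0.4, 0.4]
opening: 0.0848
gripper_force: 0.0
```

```bash
python3 to.py .6277,-.0926,.205
python3 - <<'E'
from meas import *
c=arm.capture("scene"); W=cloud(c); print(props(W,[(.64,.174),(.5725,.168)],.03),props(W,[(.628,-.0926)]))
E
```

```text
t 15.05 pos [0.5747 0.1693 0.2085] yaw 5.2 tilt 0.55 F [0.1 0.4 0.4] open 0.0848
[ 0.6277 -0.0926  0.205 ] shift cm [ 2.9  26.56  0.35]
[([0.6396, 0.1749], [0.6397, 0.1775], 0.1567, 255, [0.042, 0.037]), ([0.5716, 0.1692], [0.5709, 0.1701], 0.132, 329, [0.042, 0.041])] [([0.6277, -0.0923], [0.6273, -0.0916], 0.1039, 182, [0.04, 0.043])]
```

drive_tool:
  rows:
    - [[0.47, 4.43, 0.05], [0, 0, 0], 8.5]
    - [[0.47, 4.43, 0.05], [0, 0, 0], 8.5]
    - [[0.47, 4.43, 0.05], [0, 0, 0], 8.5]
    - [[0.47, 4.43, 0.05], [0, 0, 0], 8.5]
    - [[0.47, 4.43, 0.05], [0, 0, 0], 8.5]
    - [[0.47, 4.43, 0.05], [0, 0, 0], 8.5]
    - [[0, 0, 0], [0, 0, 0], 8.5]
    - [[0, 0, 0], [0, 0, 0], 8.5]

```text
time: 16.1
position: [0.6248, -0.0927, 0.1986]
tool_rot: [-0.0, 0.999, 0.045, -0.001]
contact_force: [0.8, 0.8, -0.1]
opening: 0.0845
gripper_force: 0.0
```

```bash
python3 to.py .6277,-.0926,.07
```

```text
t 16.1 pos [ 0.6248 -0.0927  0.1986] yaw 5.21 tilt 0.09 F [ 0.8  0.8 -0.1] open 0.0845
[ 0.6277 -0.0926  0.07  ] shift cm [ 0.31  0.03 12.86]
```

drive_tool:
  rows:
    - [[0.2, 0.03, 4], [0, 0, 0], 8.5]
    - [[0, 0, 5], [0, 0, 0], 8.5]
    - [[0, 0, 3.8], [0, 0, 0], 8.5]
    - [[0, 0, 0], [0, 0, 0], 8.5]
    - [[0, 0, 0], [0, 0, 0], 6]
    - [[0, 0, 0], [0, 0, 0], 5]
    - [[0, 0, 0], [0, 0, 0], 4.2]
    - [[0, 0, 0], [0, 0, 0], 3]

```text
time: 17.1
position: [0.6282, -0.0934, 0.0736]
tool_rot: [0.0, 0.999, 0.045, 0.002]
contact_force: [-1.3, 0.6, 5.7]
opening: 0.0411
gripper_force: 40.8
```

drive_tool:
  rows:
    - [[0, 0, 0], [0, 0, 0], 3]
    - [[0, 0, 0], [0, 0, 0], 3]
    - [[0, 0, 0], [0, 0, 0], 3]

```text
time: 17.48
position: [0.6282, -0.0935, 0.0736]
tool_rot: [0.0, 0.999, 0.045, 0.002]
contact_force: [-0.6, 1.4, 5.8]
opening: 0.0412
gripper_force: 40.8
```

drive_tool:
  rows:
    - [[0, 0, -1], [0, 0, 0], 3]
    - [[0, 0, -3], [0, 0, 0], 3]
    - [[0, 0, -4], [0, 0, 0], 3]
    - [[0, 0, -2], [0, 0, 0], 3]
    - [[0, 0, 0], [0, 0, 0], 3]

```text
time: 18.1
position: [0.6277, -0.0935, 0.1729]
tool_rot: [0.0, 0.999, 0.045, 0.001]
contact_force: [-0.7, 0.1, -1.7]
opening: 0.0415
gripper_force: 40.7
```

```bash
python3 to.py .5047,.1623,.17
```

```text
t 18.1 pos [ 0.6277 -0.0935  0.1729] yaw 5.2 tilt 0.18 F [-0.7  0.1 -1.7] open 0.0415
[0.5047 0.1623 0.17  ] shift cm [ -9.94 -26.59   0.23]
```

drive_tool:
  rows:
    - [[-1.64, -4.43, 0], [0, 0, 0], 3]
    - [[-1.64, -4.43, 0], [0, 0, 0], 3]
    - [[-1.64, -4.43, 0], [0, 0, 0], 3]
    - [[-1.64, -4.43, 0], [0, 0, 0], 3]
    - [[-1.64, -4.43, 0], [0, 0, 0], 3]
    - [[-1.64, -4.43, 0], [0, 0, 0], 3]
    - [[0, 0, 0], [0, 0, 0], 3]
    - [[0, 0, 0], [0, 0, 0], 3]

```text
time: 19.1
position: [0.5046, 0.1621, 0.1698]
tool_rot: [0.0, 0.999, 0.046, -0.001]
contact_force: [0.3, -0.3, -1.8]
opening: 0.0411
gripper_force: 40.9
```

```bash
python3 to.py .5047,.1623,.077
```

```text
t 19.1 pos [0.5046 0.1621 0.1698] yaw 5.22 tilt 0.14 F [ 0.3 -0.3 -1.8] open 0.0411
[0.5047 0.1623 0.077 ] shift cm [ 0.04 -0.03  9.28]
```

drive_tool:
  rows:
    - [[0, 0, 3], [0, 0, 0], 3]
    - [[0, 0, 3], [0, 0, 0], 3]
    - [[0, 0, 1.5], [0, 0, 0], 3]
    - [[0, 0, 0.8], [0, 0, 0], 3]
    - [[0, 0, 0.4], [0, 0, 0], 3]
    - [[0, 0, 0], [0, 0, 0], 3]

```text
time: 19.85
position: [0.5054, 0.1624, 0.0848]
tool_rot: [-0.0, 0.999, 0.045, 0.0]
contact_force: [-0.1, 0.1, -0.5]
opening: 0.0415
gripper_force: 40.9
```

drive_tool:
  rows:
    - [[0, 0, 0.5], [0, 0, 0], 3]
    - [[0, 0, 0.3], [0, 0, 0], 3]
    - [[0, 0, 0], [0, 0, 0], 3]
    - [[0, 0, 0], [0, 0, 0], 4.4]
    - [[0, 0, 0], [0, 0, 0], 5]
    - [[0, 0, 0], [0, 0, 0], 6]
    - [[0, 0, 0], [0, 0, 0], 7]
    - [[0, 0, 0], [0, 0, 0], 8]

```text
time: 20.85
position: [0.5051, 0.1624, 0.0763]
tool_rot: [0.0, 0.999, 0.045, 0.0]
contact_force: [0.1, -0.1, 0.1]
opening: 0.0801
gripper_force: 0.0
```

drive_tool:
  rows:
    - [[0, 0, -2], [0, 0, 0], 8.5]
    - [[0, 0, -4], [0, 0, 0], 8.5]
    - [[0, 0, -4], [0, 0, 0], 8.5]
    - [[0, 0, 0], [0, 0, 0], 8.5]

```text
time: 21.35
position: [0.5067, 0.1628, 0.1803]
tool_rot: [-0.001, 0.999, 0.045, 0.004]
contact_force: [0.1, 0.8, -0.8]
opening: 0.0849
gripper_force: 0.0
```

```bash
python3 to.py .4643,-.193,.18
python3 - <<'E'
from meas import *
c=arm.capture("scene"); W=cloud(c); print(props(W,[(.64,.174),(.5725,.168),(.505,.1625)],.03),props(W,[(.464,-.193)]))
E
```

```text
t 21.35 pos [0.5067 0.1628 0.1803] yaw 5.2 tilt 0.42 F [ 0.1  0.8 -0.8] open 0.0849
[ 0.4643 -0.193   0.18  ] shift cm [-7.45 35.05 -0.06]
[([0.6398, 0.1752], [0.6394, 0.1753], 0.157, 311, [0.042, 0.042]), ([0.5716, 0.1694], [0.5718, 0.1726], 0.1319, 241, [0.042, 0.035]), ([0.5055, 0.1632], [0.5064, 0.1624], 0.1071, 331, [0.043, 0.042])] [([0.4645, -0.1924], [0.4645, -0.1923], 0.079, 180, [0.042, 0.042])]
```

drive_tool:
  rows:
    - [[-0.91, 4.4, 0], [0, 0, 0], 8.5]
    - [[-0.91, 4.4, 0], [0, 0, 0], 8.5]
    - [[-0.91, 4.4, 0], [0, 0, 0], 8.5]
    - [[-0.91, 4.4, 0], [0, 0, 0], 8.5]
    - [[-0.91, 4.4, 0], [0, 0, 0], 8.5]
    - [[-0.91, 4.4, 0], [0, 0, 0], 8.5]
    - [[-0.91, 4.4, 0], [0, 0, 0], 8.5]
    - [[-0.91, 4.4, 0], [0, 0, 0], 8.5]

```text
time: 22.4
position: [0.4635, -0.1959, 0.1746]
tool_rot: [-0.001, 0.999, 0.045, -0.001]
contact_force: [0.4, 0.1, -0.1]
opening: 0.0852
gripper_force: 0.0
```

drive_tool:
  rows:
    - [[0, 0, 0], [0, 0, 0], 8.5]
    - [[0, 0, 0], [0, 0, 0], 8.5]

```text
time: 22.65
position: [0.4641, -0.1942, 0.1751]
tool_rot: [-0.001, 0.999, 0.045, -0.001]
contact_force: [0.3, -0.5, -0.5]
opening: 0.0849
gripper_force: 0.0
```

```bash
python3 to.py .4643,-.1927,.048
```

```text
t 22.65 pos [ 0.4641 -0.1942  0.1751] yaw 5.19 tilt 0.12 F [ 0.3 -0.5 -0.5] open 0.0849
[ 0.4643 -0.1927  0.048 ] shift cm [ 0.06 -0.13 12.71]
```

drive_tool:
  rows:
    - [[0, -0.13, 4], [0, 0, 0], 8.5]
    - [[0, 0, 5], [0, 0, 0], 8.5]
    - [[0, 0, 3.6], [0, 0, 0], 8.5]
    - [[0, 0, 0], [0, 0, 0], 8.5]
    - [[0, 0, 0], [0, 0, 0], 6]
    - [[0, 0, 0], [0, 0, 0], 5]
    - [[0, 0, 0], [0, 0, 0], 4.2]
    - [[0, 0, 0], [0, 0, 0], 3]

```text
time: 23.65
position: [0.4654, -0.1938, 0.0523]
tool_rot: [0.001, 0.999, 0.045, 0.001]
contact_force: [-2.2, 1.1, 7.4]
opening: 0.0412
gripper_force: 39.6
```

drive_tool:
  rows:
    - [[0, 0, 0], [0, 0, 0], 3]
    - [[0, 0, 0], [0, 0, 0], 3]
    - [[0, 0, 0], [0, 0, 0], 3]

```text
time: 24.02
position: [0.4654, -0.1938, 0.0523]
tool_rot: [0.001, 0.999, 0.045, 0.001]
contact_force: [-2.4, 1.3, 8.1]
opening: 0.0413
gripper_force: 39.6
```

drive_tool:
  rows:
    - [[0, 0, -1], [0, 0, 0], 3]
    - [[0, 0, -3], [0, 0, 0], 3]
    - [[0, 0, -4], [0, 0, 0], 3]
    - [[0, 0, -2], [0, 0, 0], 3]
    - [[0, 0, 0], [0, 0, 0], 3]

```text
time: 24.65
position: [0.4651, -0.1939, 0.1524]
tool_rot: [0.001, 0.999, 0.045, 0.002]
contact_force: [-0.8, 0.1, -1.1]
opening: 0.0411
gripper_force: 40.6
```

```bash
python3 to.py .4375,.156,.15
```

```text
t 24.65 pos [ 0.4651 -0.1939  0.1524] yaw 5.2 tilt 0.24 F [-0.8  0.1 -1.1] open 0.0411
[0.4375 0.156  0.15  ] shift cm [  0.42 -35.1    0.16]
```

drive_tool:
  rows:
    - [[0.05, -4.38, 0], [0, 0, 0], 3]
    - [[0.05, -4.38, 0], [0, 0, 0], 3]
    - [[0.05, -4.38, 0], [0, 0, 0], 3]
    - [[0.05, -4.38, 0], [0, 0, 0], 3]
    - [[0.05, -4.38, 0], [0, 0, 0], 3]
    - [[0.05, -4.38, 0], [0, 0, 0], 3]
    - [[0.05, -4.38, 0], [0, 0, 0], 3]
    - [[0.05, -4.38, 0], [0, 0, 0], 3]

```text
time: 25.65
position: [0.4356, 0.1571, 0.1489]
tool_rot: [0.0, 0.999, 0.045, -0.001]
contact_force: [0.1, 0.9, 0.1]
opening: 0.0413
gripper_force: 40.7
```

drive_tool:
  rows:
    - [[0, 0, 0], [0, 0, 0], 3]
    - [[0, 0, 0], [0, 0, 0], 3]

```text
time: 25.9
position: [0.4361, 0.1555, 0.1493]
tool_rot: [0.0, 0.999, 0.046, -0.001]
contact_force: [-0.0, 0.1, -1.6]
opening: 0.041
gripper_force: 40.8
```

```bash
python3 to.py .4375,.156,.056
```

```text
t 25.9 pos [0.4361 0.1555 0.1493] yaw 5.22 tilt 0.11 F [-0.   0.1 -1.6] open 0.041
[0.4375 0.156  0.056 ] shift cm [ 0.16 -0.05  9.33]
```

drive_tool:
  rows:
    - [[0.1, -0.05, 3], [0, 0, 0], 3]
    - [[0, 0, 3], [0, 0, 0], 3]
    - [[0, 0, 1.5], [0, 0, 0], 3]
    - [[0, 0, 0.8], [0, 0, 0], 3]
    - [[0, 0, 0.4], [0, 0, 0], 3]
    - [[0, 0, 0], [0, 0, 0], 3]

```text
time: 26.65
position: [0.4378, 0.1565, 0.0638]
tool_rot: [-0.0, 0.999, 0.045, 0.0]
contact_force: [-0.2, 0.9, -0.3]
opening: 0.0413
gripper_force: 40.8
```

drive_tool:
  rows:
    - [[0, 0, 0.5], [0, 0, 0], 3]
    - [[0, 0, 0.3], [0, 0, 0], 3]
    - [[0, 0, 0], [0, 0, 0], 3]
    - [[0, 0, 0], [0, 0, 0], 4.4]
    - [[0, 0, 0], [0, 0, 0], 5]
    - [[0, 0, 0], [0, 0, 0], 6]
    - [[0, 0, 0], [0, 0, 0], 7]
    - [[0, 0, 0], [0, 0, 0], 8]

```text
time: 27.65
position: [0.4375, 0.1565, 0.0553]
tool_rot: [0.0, 0.999, 0.045, 0.0]
contact_force: [0.2, 0.1, -0.0]
opening: 0.08
gripper_force: 0.0
```

drive_tool:
  rows:
    - [[0, 0, -2], [0, 0, 0], 8.5]
    - [[0, 0, -4], [0, 0, 0], 8.5]
    - [[0, 0, -5], [0, 0, 0], 8.5]
    - [[0, 0, -3], [0, 0, 0], 8.5]
    - [[0, 4, 0], [0, 0, 0], 8.5]
    - [[0, 4, 0], [0, 0, 0], 8.5]
    - [[0, 4, 0], [0, 0, 0], 8.5]
    - [[0, 0, 0], [0, 0, 0], 8.5]

```text
time: 28.65
position: [0.4485, 0.0351, 0.1953]
tool_rot: [0.0, 0.999, 0.044, 0.0]
contact_force: [0.5, 0.8, -0.2]
opening: 0.0847
gripper_force: 0.0
```

```bash
python3 to.py
python3 - <<'E'
from meas import *
S=[(.64,.174),(.5725,.168),(.505,.1625),(.4375,.156)]
for n in("scene","top"):
    c=arm.capture(n); W=cloud(c); save(c,n+"f")
    for o in props(W,S,.03): print(o)
E
```

```text
t 28.65 pos [0.4485 0.0351 0.1953] yaw 5.0 tilt 0.02 F [ 0.5  0.8 -0.2] open 0.0847
([0.6398, 0.1751], [0.6396, 0.1751], 0.1568, 328, [0.042, 0.043])
([0.5715, 0.1694], [0.5715, 0.1693], 0.132, 323, [0.042, 0.042])
([0.5056, 0.1632], [0.5051, 0.1633], 0.1072, 325, [0.041, 0.042])
([0.4372, 0.1572], [0.4373, 0.1569], 0.0824, 346, [0.042, 0.042])
([0.6391, 0.1746], [0.6393, 0.1749], 0.1575, 237, [0.041, 0.041])
([0.5716, 0.1688], [0.5718, 0.1691], 0.1327, 221, [0.04, 0.041])
(None, 5)
(None, 0)
```

View pics/scenef.png

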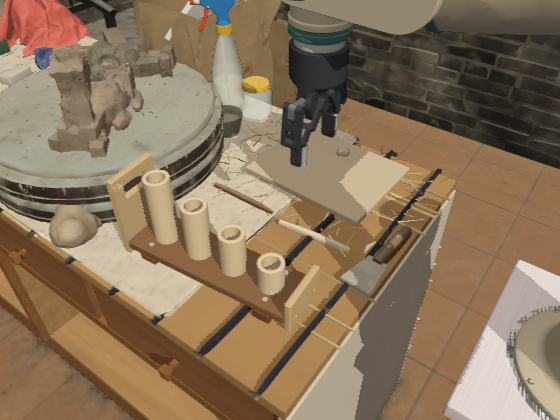

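All four props stand upright on the dowels in descending order, at (160,208), (196,228), (233,250) and (271,273). The tallest is beside the high board, and the gripper is clear.

```bash
python3 -c "
from cell import arm; print(arm.close_job())"
```

```text
the job is handed in; nothing more can be done
None
```

The four props stand on the rack in order 125, 100, 75 and 50 mm from the high end board, each upright over its dowel and seated on the deck, and the job was handed in at about 29 s; the judge's verdict was not shown.

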